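# Shut and bolt the sample drawer

### The arm

A 7-joint arm with a two-finger parallel gripper is mounted at the origin on the work surface. World frame = base frame: x ahead of the robot, y to its left, z up, the work surface at z = 0. Lengths are in m, angles in rad, forces in N, time in s.
With the tool pointing down it reaches from about 0.425 to 1.025 m from the base axis. Payload 9.4 kg.
Tool frame: the origin (TCP) lies on the mounting face of the last link; the fingertips stand 186 mm ahead of it and the grasp point (between the pads) lies 167 mm ahead of it; z points along the fingers, y is the direction in which the jaws open and shut (so a half turn about z gives the same grasp; the last joint's range is limited). The gripper opens to 93 mm and grips with 3 to 60 N. Pads are 15 mm wide; open, the fingers measure 128 mm over their backs; the gripper's body (75 mm by 188 mm) begins 65 mm behind the grasp point.
Start: joints at [1.192, 0.599, -0.003, 1.599, 0.002, 0.943, -0.08], TCP at [0.215, -0.692, 0.405] pointing down, gripper open.
Joint ranges: [-2.57, 2.57], [-0.35, 1.97], [-1.29, 1.29], [0.11, 2.56], [-1.05, 4.19], [0.11, 1.86], [-2.63, 2.63]. Speed limits (rad/s): [2.22, 2.22, 3.01, 3.01, 3.14, 3.14, 3.14].

### API

Orientations are given as [roll, pitch, yaw] about the fixed x, y, z axes, in that order (R = Rz(yaw) Ry(pitch) Rx(roll)).
In Python, from workcell import get_state, read_camera, get_calibration, job_done gives the robot as it stands.
- The arm moves only by the tool jog_arm, never from a script. Its argument "deltas" is a list of rows, each a list of 7 numbers: the opening, from 0 (shut) to 1 (fully open), then the shift along the tool's x, y, z in cm, then the turn, a rotation vector about the tool's x, y, z in rad. In form: [[grip, tx, ty, tz, ax, ay, az], ...]. A call has 1 to 5 rows; each row is the pose to reach, as a shift and turn from the pose commanded when the call began, along the tool's axes at that moment; what a row does not reach only later rows make up. A row lasts 1/8 s, in which the tool goes at most 62.5 mm and 10.7 degrees, less where a joint would pass 70% of its speed; a pose out of reach is approached as far as the arm can. A call with a gripper value outside its range is refused whole. The fingers move at their own pace and stop on an object; "grip_force" is the grip in N (left out, the last holds). Time passes only in rows, so rows that repeat a pose let the fingers close. It gives the time, the measured TCP pose, the force and the opening at its end, in the units of the state.
- get_state(): the state, without advancing time (a new reading comes with each control period).
- read_camera(name): name is "side" or "top" or "wrist"; returns (picture, depth): 400x640x3 uint8, red, green, blue; 400x640 float32, m along the optical axis (not along the pixel's ray), 0 where there is no reading.
- get_calibration(name): a dict with "fx", "fy", "cx", "cy" (pixels), "dist" ([k1, k2, p1, p2, k3] as OpenCV has them; the pictures are not rectified), "eye" and "attitude" of the camera in the world. Camera axes: x right, y up, looking along -z (the intrinsics and any distortion apply to the point x, -y, -z); pixel columns grow to the right and rows downward; lengths in m; the calibration is good to about 2 mm. A picture is of the moment at which its call begins: read the wrist's pose just before it. get_calibration takes no time and is no camera call; for the wrist camera it gives the pose at the moment of the call.
- job_done(): hands the job in, once; it reports no verdict.
The state is a dict: "time": time; "q": joint angles; "dq": joint speeds; "joint_torque": joint torques, N m; "eef_pos": TCP position; "orientation": TCP orientation; "ft_force": force on the tool from outside, world axes, zero at the start; "torque": the same for the moment, N m; "gripper_width": finger opening in m.
Only numpy, scipy, OpenCV 4.12 (cv2) and the standard library are available. Lean on these libraries where they do the work, as an engineer would, in place of code of your own. Each camera call takes 0.05 s, during which the arm holds its last target.

### The job

The sample drawer of the low unit on the bench stands open: push it fully shut with a fingertip. Then press the red spring catch down with one fingertip and keep it down while the other finger pushes the yellow tab of the bolt all the way across into the drawer's staple; finally lift both fingers away so that the catch springs back up and locks the bolt. Nothing needs gripping or lifting, and leave the bottle, jar and vial box where they stand.

Things in the scene. Friction and masses are not known exactly. Their poses are not given: they have to be found in the camera images.
- unit: Cream sample unit fixed to the bench, 300 deep (x) x 320 wide (y) x 90 mm high, flat top. Origin on the bench under the middle of its front face; x points from the front into the unit (away from the robot), y to the left seen from the robot, z up. On its top: bolt parallel to y at unit x = 28 mm, and behind it the red catch bar at unit x = 81 mm.
- drawer (a joint): How far the drawer is open, m: 0 = shut, at most 0.07. It slides along unit -x as it opens, is stiff by about 2 N and stays where it is left.
- drawer_face (a point): Point on the outer (robot-side) face of the drawer's dark slate front panel, mid-width, 85 mm above the bench. The panel is 310 mm wide, 15 mm thick and reaches from 4 to 102 mm above the bench, so its rim stands 12 mm above the unit's top. Push it along unit +x; shut, this face is at unit x = -15 mm.
- bolt (a joint): How far the bolt has been slid, m: 0 = drawn back (start), 0.040 = fully home in the staple (end stop). Grows along unit +y. Friction about 2.5 N; no spring. A toothed rack on the bolt is blocked by the catch after 2 mm, and again about every 10 mm, unless the catch is down.
- bolt_tab (a point): Centre of the top edge of the bolt's upright yellow tab, 50 mm above the unit's top. Tab: 24 mm wide along unit x, 8 mm thick along unit y, rising from 14 to 50 mm above the unit's top, at unit x = 28 mm, y = -20 mm (drawn back) to +20 mm (home). Push its -y face along unit +y. Under the finger's path: bolt bar and rack, up to 18 mm above the unit's top.
- catch (a joint): How far the catch is pressed, m: 0 = up (locks the bolt), 0.010 = fully down (end stop). The bolt is free when it is down more than 6 mm. A spring pushes it up: about 3 N at the start of its travel, 7 N fully down. With the bolt home it springs up by itself into the last notch.
- catch_bar: The catch's red press bar, 26 mm along unit x, 100 mm along unit y, 8 mm thick. Origin at the centre of its top face, 32 mm above the unit's top when up (122 mm above the bench), at unit x = 81, y = -15 mm; it moves straight down when pressed. A fingertip can press anywhere on it and slide along it. It is 53 mm (along unit x) from the tab, centre to centre.
- reagent: Bystander: white bottle with blue cap, diameter 60, height 130 mm, standing on the bench beside the unit. Origin at the centre of its underside.
- amber_jar: Bystander: amber jar with white lid, diameter 56, height 75 mm, standing on the bench on the other side of the unit. Origin at the centre of its underside.
- vial_box: Bystander: blue box with white lid, 62 x 92 mm, 42 mm high, lying on the rear of the unit's top. Origin at the centre of its underside.
- staple (a point): Steel loop on the drawer that the bolt's end enters; this point is the loop's centre, 13 mm above the unit's top, at unit x = 28 mm, y = 80 mm when the drawer is shut (moves with the drawer). The loop rises 26 mm above the unit's top. Two low bolt guides, 20 mm high, stand on the unit's top at unit y = -82 and +47 mm.

How it is judged:
On the way, in this order (a step that is already met when the one before it is completed fails the run):
1. the drawer is pushed fully shut, the bolt still drawn back (value of joint drawer below 0.004 m and value of joint bolt below 0.006 m), for 0.1 s.
2. a fingertip holds the catch down, the bolt still drawn back (value of joint catch above 0.006 m and contact force between the fingers and catch_bar above 0.5 N and value of joint bolt below 0.008 m), for 0.1 s.
3. the bolt is fully home while a fingertip still holds the catch down (value of joint bolt above 0.0365 m and value of joint catch above 0.005 m and contact force between the fingers and catch_bar above 0.3 N), for 0.05 s.
At the end, for the whole second after the job is handed in: The drawer is shut (less than 4 mm open), the bolt is slid home (more than 36.5 of its 40 mm) and the catch has sprung up (less than 3 mm down), locking it (value of joint drawer below 0.004 m and value of joint bolt above 0.0365 m and value of joint catch below 0.003 m); the robot touches nothing.
It fails at once if the catch is let up while the bolt is part way across (value of joint bolt between 0.007 and 0.034 m and value of joint catch below 0.003 m).
It fails at once if the bolt is slid while the drawer is open (value of joint bolt above 0.01 m and value of joint drawer above 0.006 m).
It fails at once if the bottle is lifted, carried or shoved (more than 20 mm) or tipped (distance of reagent from where it was at the start of the episode above 0.02 m or angle between reagent's own z axis and vertical above 0.4 rad).
It fails at once if the jar is lifted, carried or shoved (more than 20 mm) or tipped (distance of amber_jar from where it was at the start of the episode above 0.02 m or angle between amber_jar's own z axis and vertical above 0.4 rad).
It fails at once if the vial box is lifted, carried or shoved (more than 20 mm) or tipped (distance of vial_box from where it was at the start of the episode above 0.02 m or angle between vial_box's own z axis and vertical above 0.4 rad).
It also fails if it takes over 45 s, if anything falls off the work surface, if the arm or the gripper's body presses on something with over 40 N, if the wrist force passes 120 N, or if a joint passes its speed limit or range.

## Working session

There is one attempt and no reset: what is moved stays moved. The work goes in short steps, Python scripts to look and compute and a tool call to move; the robot and the scene stay as the last step left them, time stands still between calls to the robot, and variables do not carry over. Pictures are saved under pics/ and viewed, and the job is handed in when it is done.

Besides the shell and the picture viewer there is one more tool, called after ">>>" by a JSON object that holds its "op" and its "data". jog_arm: Moves the arm, as the interface text tells. Its arguments: {"type":"object","properties":{"deltas":{"type":"array"},"grip_force":{"type":"number"}},"required":["deltas"]}

```bash
mkdir -p pics; ls
python3 - <<'E'
from workcell import *
import cv2,numpy as np
s=get_state();print(s)
for n in("side","top","wrist"):
    c=get_calibration(n);print(n,c)
    p,d=read_camera(n);np.savez(f"pics/{n}0.npz",p=p,d=d)
    cv2.imwrite(f"pics/{n}0.png",p[:,:,::-1])
E
```

```text
pics
{'time': 0.0, 'q': array([ 1.19227075,  0.60012632, -0.00253911,  1.60014286,  0.00179779,
        0.94288191, -0.0798004 ]), 'dq': array([ 0.00040813,  0.0001037 , -0.00089304,  0.00030747,  0.00092467,
        0.00085646, -0.00037535]), 'joint_torque': array([ 2.39410483e-04, -7.65077376e+01,  1.49699036e+00, -2.52353168e+01,
       -5.24780340e-02,  1.69874233e-02,  1.60853483e-04]), 'eef_pos': array([ 0.21546102, -0.6920291 ,  0.4038543 ]), 'orientation': array([-3.14004295e+00,  1.43264566e-04,  3.01879104e-01]), 'ft_force': array([-0.5937373 , -0.61686986, -0.0917325 ]), 'torque': array([ 0.04191279, -0.0234671 , -0.01243698]), 'gripper_width': 0.0928061386307359}
side {'fx': 468.4872496955895, 'fy': 468.4872496955895, 'cx': 319.948237324079, 'cy': 198.24647104376456, 'dist': array([-0.08951733,  0.        ,  0.        ,  0.        ,  0.        ]), 'eye': array([ 0.55688528, -0.76516998,  0.9179889 ]), 'attitude': array([ 0.78072258, -0.01583595, -0.08983858])}
top {'fx': 489.0622383038578, 'fy': 489.0622383038578, 'cx': 321.6896910847671, 'cy': 186.2565878023232, 'dist': array([-0.08218515,  0.        ,  0.        ,  0.        ,  0.        ]), 'eye': array([0.43989221, 0.02680132, 1.05464771]), 'attitude': array([ 2.27903963e-01,  1.07253542e-03, -1.65696267e+00])}
wrist {'fx': 342.1465319073268, 'fy': 342.1465319073268, 'cx': 319.795468293168, 'cy': 200.43677631592456, 'dist': array([-0.00430358,  0.        ,  0.        ,  0.        ,  0.        ]), 'eye': array([ 0.27834201, -0.67172093,  0.38430142]), 'attitude': array([-2.41829460e-01,  1.22110950e-03, -1.26960649e+00])}
```

View pics/side0.png

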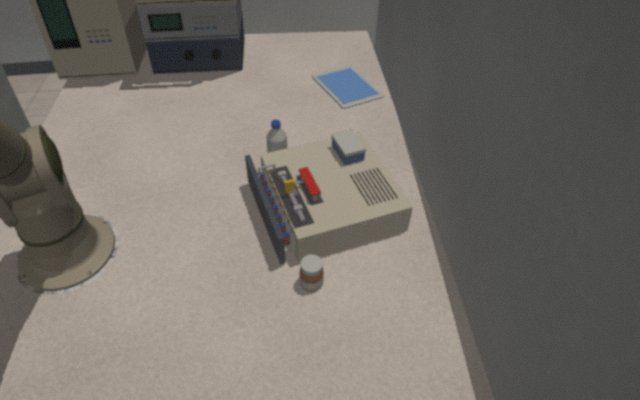

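View pics/top0.png

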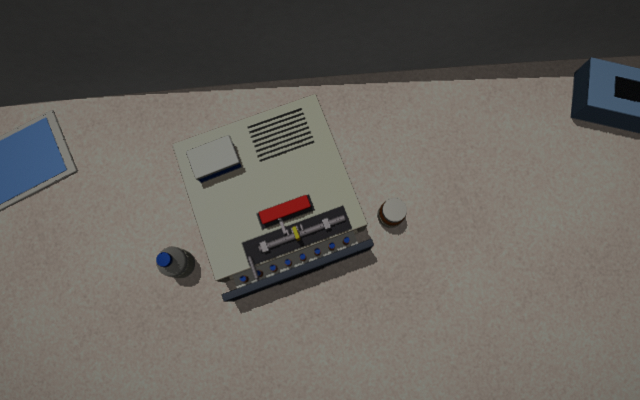

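```bash
cat > h.py <<'E'
import numpy as np,cv2
from scipy.spatial.transform import Rotation as R
def cloud(c,d):
    K=np.array([[c['fx'],0,c['cx']],[0,c['fy'],c['cy']],[0,0,1]])
    h,w=d.shape
    u,v=np.meshgrid(np.arange(w),np.arange(h))
    q=cv2.undistortPoints(np.stack([u,v],-1).reshape(-1,1,2).astype(np.float64),K,np.array(c['dist'])).reshape(h,w,2)
    P=np.stack([q[...,0]*d,-q[...,1]*d,-d],-1)
    return P@R.from_euler('xyz',c['attitude']).as_matrix().T+c['eye']
E
python3 - <<'E'
from h import *
from workcell import get_calibration
for n in("top","side"):
    z=np.load(f"pics/{n}0.npz");p=z['p'].astype(int);W=cloud(get_calibration(n),z['d'])
    ok=z['d']>0
    r,g,b=p[...,0],p[...,1],p[...,2]
    red=ok&(r>90)&(g<50)&(b<50)
    print(n,"red",red.sum(),np.percentile(W[red],[2,50,98],axis=0).round(4).tolist())
    t=red&(W[...,2]>np.percentile(W[red][:,2],50)-.006)
    if n=="side": t&=np.arange(640)[None]<330
    (c,s,a)=cv2.minAreaRect(W[t][:,:2].astype(np.float32));print(c,s,a)
    y=ok&(r>110)&(g>90)&(b<60); v,u=np.nonzero(y);print("yel",y.sum(),u.mean(),v.mean(),np.percentile(W[y],[2,50,98],axis=0).round(4).tolist())
    # unit top
    print("bench z",np.median(W[300:330,300:330,2]) if n=='top' else np.median(W[300:330,100:150,2]))
    top=ok&(abs(W[...,2]-.09)<.006)&(r>100 if n=='top' else r>0)&(abs(W[...,1])<.4)
    cc,lab,st,_=cv2.connectedComponentsWithStats(top.astype(np.uint8)); i=1+st[1:,4].argmax()
    m=lab==i; print("top",m.sum(),np.median(W[m][:,2]),cv2.minAreaRect(W[m][:,:2].astype(np.float32)))
    rim=ok&(abs(W[...,2]-.102)<.006)&(r<75)&(W[...,0]<np.median(W[red][:,0])-.0)
    cc,lab,st,_=cv2.connectedComponentsWithStats(rim.astype(np.uint8)); 
    for i in 1+np.argsort(-st[1:,4])[:3]:
        m=lab==i; print("rim",m.sum(),st[i],np.median(W[m][:,2]),cv2.minAreaRect(W[m][:,:2].astype(np.float32)))
E
```

```text
top red 619 [[0.5973, 0.0402, 0.1188], [0.617, 0.0856, 0.1222], [0.6366, 0.1312, 0.1257]]
(0.6172513365745544, 0.08575712144374847) (0.02500617690384388, 0.09825857728719711) 15.272883415222168
yel 41 295.219512195122 232.14634146341464 [[0.5579, 0.062, 0.1354], [0.5678, 0.0669, 0.1394], [0.5773, 0.0712, 0.1423]]
bench z 0.00025107680931601983
top 15009 0.09014361397374349 ((0.6805211305618286, 0.11915789544582367), (0.3002379238605499, 0.32055121660232544), 15.561397552490234)
rim 1251 [ 222  239  152   63 1251] 0.10192592516870136 ((0.5015798807144165, 0.06924313306808472), (0.01973046362400055, 0.30904507637023926), 15.390117645263672)
rim 118 [163 253  17  18 118] 0.10095920664907909 ((0.5318837761878967, 0.31150537729263306), (0.021146778017282486, 0.038475409150123596), 52.0184211730957)
rim 50 [268 238  27  11  50] 0.10329141375885686 ((0.5535042881965637, 0.09748714417219162), (0.0037078282330185175, 0.05400606244802475), 15.322909355163574)
side red 139 [[0.6027, 0.0375, 0.12], [0.6182, 0.0748, 0.1228], [0.6357, 0.124, 0.1251]]
(0.6173411011695862, 0.08085094392299652) (0.02161344513297081, 0.09304405748844147) 15.166963577270508
yel 34 289.11764705882354 181.64705882352942 [[0.5589, 0.0594, 0.0925], [0.5688, 0.0638, 0.1391], [0.5784, 0.1237, 0.1434]]
bench z 0.0008497895525779176
top 8396 0.09096520072813152 ((0.6766465902328491, 0.11707553267478943), (0.31083250045776367, 0.32574111223220825), 15.744379997253418)
rim 463 [246 157  38  85 463] 0.10244142345544804 ((0.5042521953582764, 0.06122015416622162), (0.01551060937345028, 0.30416470766067505), 15.555278778076172)
rim 298 [146  45  94   9 298] 0.10167043257017222 ((0.24733610451221466, 0.8317103981971741), (0.03669089451432228, 0.3395526707172394), 88.9647445678711)
rim 162 [ 43 216  42  34 162] 0.10193752295153924 ((0.04976676031947136, -0.03525858744978905), (0.11605169624090195, 0.032734788954257965), 53.667022705078125)
```

Run:
```python
import cv2
a=cv2.imread('pics/top0.png')[90:310,150:420];cv2.imwrite('pics/top0c.png',cv2.resize(a,None,fx=2.7,fy=2.7,interpolation=cv2.INTER_CUBIC))
```

```text
(no output)
```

View pics/top0c.png

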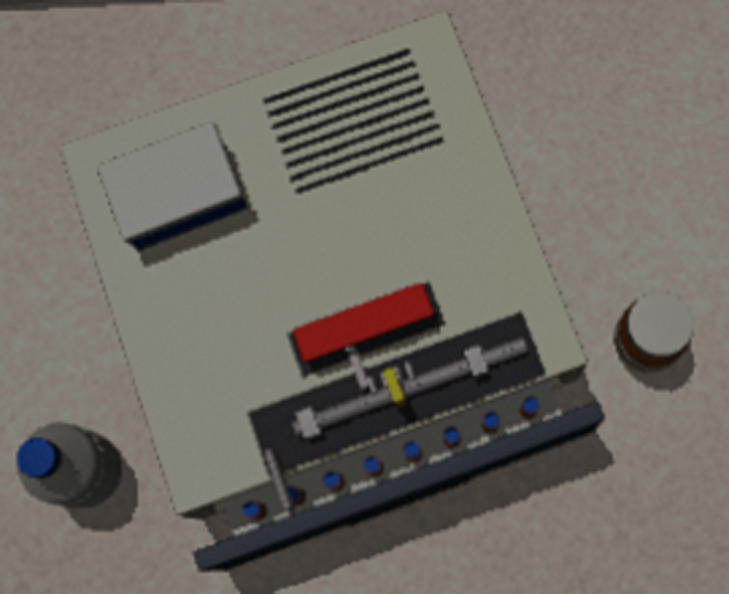

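>>> {"op": "jog_arm", "data": {"deltas": [[0.38, 3.6, -2.8, 0, 0, 0, -0.15], [0.38, 7.2, -5.6, 0, 0, 0, -0.3], [0.38, 10.8, -8.4, 0, 0, 0, -0.45], [0.38, 14.4, -11.2, 0, 0, 0, -0.6], [0.38, 18, -14, 0, 0, 0, -0.75]], "grip_force": 20}}

```text
time: 0.78
eef_pos: [0.3464, -0.5037, 0.4046]
orientation: [-3.141, -0.0, 1.057]
ft_force: [0.4, 0.4, -0.4]
gripper_width: 0.0477
```

```bash
cat >> h.py <<'E'
YAW=0.2697; O=np.array([.5353,.0786,0])
RU=R.from_euler('z',YAW)
def plan(ux,uy,uz,yaw=YAW+np.pi/2):
    """unit-frame TCP target -> tool delta (cm, rotvec)"""
    from workcell import get_state
    s=get_state(); Rt=R.from_euler('xyz',s['orientation'])
    w=RU.apply([ux,uy,uz])+O
    d=Rt.inv().apply(w-s['eef_pos'])*100
    rv=(Rt.inv()*R.from_euler('xyz',[np.pi,0,yaw])).as_rotvec()
    print('pos unit',RU.inv().apply(s['eef_pos']-O).round(4),'rpy',s['orientation'].round(4),'t',s['time'],'w',round(s['gripper_width'],4),'F_unit',RU.inv().apply(s['ft_force']).round(2))
    print('delta cm',d.round(2),'rot',rv.round(4),'world',w.round(3),'q7',s['q'][[0,6]].round(2))
E
python3 -c "
from h import *
plan(-.2,-.3,.40)
plan(-.115,0,.40)"
```

```text
pos unit [-0.3372 -0.5109  0.4046] rpy [-3.1414 -0.      1.0568] t 0.775 w 0.0477 F_unit [ 0.48  0.3  -0.36]
delta cm [24.63 -5.17  0.46] rot [-2.000e-04 -1.000e-04 -7.837e-01] world [ 0.422 -0.264  0.4  ] q7 [1.03 0.22]
pos unit [-0.3372 -0.5109  0.4046] rpy [-3.1414 -0.      1.0568] t 0.775 w 0.0477 F_unit [ 0.48  0.3  -0.36]
delta cm [ 51.88 -20.33   0.47] rot [-2.000e-04 -1.000e-04 -7.837e-01] world [0.424 0.048 0.4  ] q7 [1.03 0.22]
```

>>> {"op": "jog_arm", "data": {"deltas": [[0.38, 5.8, -0.8, 0, 0, 0, -0.16], [0.38, 11.6, -1.5, 0, 0, 0, -0.32], [0.38, 17.4, -2.3, 0, 0, 0, -0.48], [0.38, 23.2, -3, 0, 0, 0, -0.64], [0.38, 29, -3.8, 0, 0, 0, -0.784]]}}

```text
time: 1.4
eef_pos: [0.457, -0.2327, 0.4048]
orientation: [3.141, 0.0, 1.84]
ft_force: [1.4, -0.3, -0.8]
gripper_width: 0.0357
```

```bash
python3 -c "
from h import *
plan(-.115,0,.35)"
```

```text
pos unit [-0.1584 -0.2792  0.4048] rpy [3.1414e+00 3.0000e-04 1.8405e+00] t 1.4 w 0.0357 F_unit [ 1.28 -0.69 -0.83]
delta cm [27.92  4.34  5.47] rot [ 0.0002  0.0003 -0.    ] world [0.424 0.048 0.35 ] q7 [0.72 0.35]
```

>>> {"op": "jog_arm", "data": {"deltas": [[0.38, 6, 0.9, 1, 0, 0, 0], [0.38, 12, 1.8, 2, 0, 0, 0], [0.38, 18, 2.7, 3, 0, 0, 0], [0.38, 24, 3.6, 4, 0, 0, 0], [0.38, 27.9, 4.3, 5.5, 0, 0, 0]]}}

```text
time: 2.02
eef_pos: [0.4245, 0.0485, 0.3497]
orientation: [3.14, -0.0, 1.838]
ft_force: [1.3, 0.5, -0.4]
gripper_width: 0.0352
```

Run:
```python
from h import *
from workcell import *
plan(-.115,0,.264)
for n in("side","wrist"):
    p,d=read_camera(n);np.savez(f"pics/{n}1.npz",p=p,d=d)
    cv2.imwrite(f"pics/{n}1.png",p[:,:,::-1])
a=cv2.imread('pics/side1.png')[80:290,130:430];cv2.imwrite('pics/side1c.png',cv2.resize(a,None,fx=2.6,fy=2.6,interpolation=cv2.INTER_CUBIC))
```

```text
pos unit [-0.1148  0.0005  0.3497] rpy [ 3.1404e+00 -2.0000e-04  1.8376e+00] t 2.025 w 0.0352 F_unit [ 1.36  0.16 -0.45]
delta cm [-0.06 -0.03  8.57] rot [ 0.0012 -0.0002 -0.0029] world [0.424 0.048 0.264] q7 [ 0.13 -0.35]
```

View pics/side1c.png

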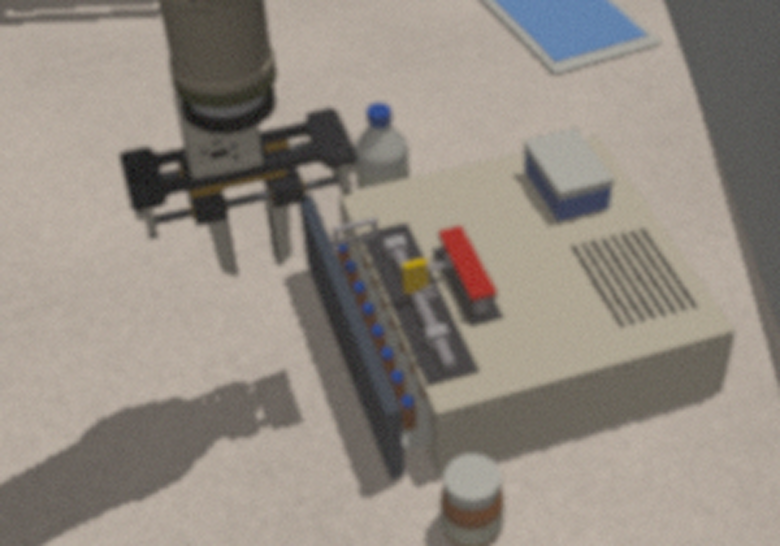

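View pics/wrist1.png

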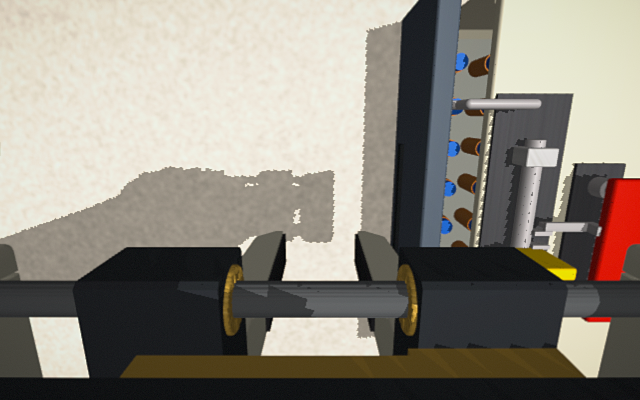

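Run:
```python
from h import *
from workcell import *
s=get_state();Rt=R.from_euler('xyz',s['orientation'])
for n in("side","wrist"):
    z=np.load(f"pics/{n}1.npz");W=cloud(get_calibration(n),z['d'])
    T=Rt.inv().apply((W-s['eef_pos']).reshape(-1,3)); T=T[(z['d']>0).ravel()]
    T=T[(abs(T[:,0])<.03)&(abs(T[:,1])<.08)&(T[:,2]<.195)&(T[:,2]>.06)]
    for lo in np.arange(.10,.195,.01):
        m=T[(T[:,2]>=lo)&(T[:,2]<lo+.01)]
        for sg in(-1,1):
            k=m[m[:,1]*sg>0]
            if len(k)>3: print(n,round(lo,3),sg,len(k),np.percentile(k[:,1],[3,97]).round(4),np.percentile(k[:,0],[3,97]).round(4),k[:,2].max().round(4))
```

```text
side 0.11 -1 5 [-0.0294 -0.021 ] [-0.0143 -0.0096] 0.1195
side 0.11 1 12 [0.0202 0.033 ] [-0.0119 -0.0045] 0.1194
side 0.12 -1 30 [-0.0342 -0.0177] [-0.0122 -0.0054] 0.1299
side 0.12 1 33 [0.0191 0.0361] [-0.0128  0.001 ] 0.13
side 0.13 -1 25 [-0.0334 -0.0178] [-0.0126 -0.0069] 0.1398
side 0.13 1 29 [0.0189 0.0348] [-0.0141 -0.0005] 0.1395
side 0.14 -1 22 [-0.0324 -0.0173] [-0.0136 -0.0078] 0.1493
side 0.14 1 23 [0.019  0.0345] [-0.014  -0.0017] 0.1499
side 0.15 -1 25 [-0.0325 -0.0181] [-0.0137 -0.0052] 0.1588
side 0.15 1 25 [0.0189 0.0332] [-0.0128 -0.0021] 0.1595
side 0.16 -1 19 [-0.0313 -0.017 ] [-0.0134 -0.0086] 0.1682
side 0.16 1 23 [0.0191 0.032 ] [-0.014   0.0057] 0.1698
side 0.17 -1 21 [-0.0302 -0.0183] [-0.0131 -0.0074] 0.1792
side 0.17 1 21 [0.019  0.0314] [-0.014  -0.0005] 0.1799
side 0.18 -1 5 [-0.0218 -0.0171] [-0.0123 -0.0093] 0.1846
side 0.18 1 6 [0.0192 0.0259] [-0.012  -0.0074] 0.1856
wrist 0.1 -1 563 [-0.0791 -0.019 ] [-0.0029  0.0285] 0.1098
wrist 0.1 1 534 [0.019  0.0792] [-0.0027  0.0274] 0.11
wrist 0.11 -1 228 [-0.0194 -0.019 ] [-0.0079  0.0064] 0.12
wrist 0.11 1 228 [0.019  0.0193] [-0.0077  0.0062] 0.12
wrist 0.12 -1 153 [-0.0194 -0.0177] [-0.0081 -0.    ] 0.1297
wrist 0.12 1 152 [0.0175 0.0192] [-0.0079  0.0004] 0.1296
wrist 0.13 -1 333 [-0.0282 -0.0178] [0.0067 0.0103] 0.14
wrist 0.13 1 324 [0.0177 0.0282] [0.0075 0.0104] 0.14
wrist 0.14 -1 407 [-0.0306 -0.0177] [0.0041 0.0104] 0.15
wrist 0.14 1 414 [0.0176 0.0304] [0.0038 0.0103] 0.15
wrist 0.15 -1 405 [-0.032  -0.0176] [0.     0.0103] 0.16
wrist 0.15 1 405 [0.0176 0.0319] [0.0003 0.0103] 0.16
wrist 0.16 -1 340 [-0.0316 -0.0176] [-0.0047  0.0102] 0.17
wrist 0.16 1 343 [0.0176 0.0314] [-0.0043  0.0102] 0.1699
wrist 0.17 -1 282 [-0.0308 -0.0176] [-0.0045  0.0102] 0.18
wrist 0.17 1 284 [0.0176 0.0307] [-0.0046  0.0102] 0.1799
wrist 0.18 -1 100 [-0.0261 -0.0177] [-0.0055  0.0101] 0.186
wrist 0.18 1 102 [0.0176 0.0263] [-0.0052  0.01  ] 0.1865
```

>>> {"op": "jog_arm", "data": {"deltas": [[0.38, 0, 0, 3, 0, 0, 0], [0.38, 0, 0, 6, 0, 0, 0], [0.38, 0, 0, 8.6, 0, 0, 0], [0.38, 0, 2, 8.6, 0, 0, 0], [0.38, 0, 3.5, 8.6, 0, 0, 0]]}}

```text
time: 2.75
eef_pos: [0.4597, 0.0549, 0.2635]
orientation: [-3.141, 0.0, 1.835]
ft_force: [-0.6, 0.5, 1.4]
gripper_width: 0.0353
```

>>> {"op": "jog_arm", "data": {"deltas": [[0.38, 0, 0.8, 0, 0, 0, 0], [0.38, 0, 1.5, 0, 0, 0, 0], [0.38, 0, 2.2, 0, 0, 0, 0], [0.38, 0, 2.8, 0, 0, 0, 0], [0.38, 0, 2.8, 0, 0, 0, 0]]}}

```text
time: 3.38
eef_pos: [0.4865, 0.0629, 0.2638]
orientation: [3.14, -0.0, 1.836]
ft_force: [0.6, -0.6, 0.7]
gripper_width: 0.0352
```

```bash
python3 -c "
from h import *
plan(-.046,0,.264)"
```

```text
pos unit [-0.0512 -0.0021  0.2638] rpy [ 3.1400e+00 -4.0000e-04  1.8358e+00] t 3.375 w 0.0352 F_unit [ 0.47 -0.71  0.69]
delta cm [ 0.22  0.52 -0.01] rot [ 0.0016 -0.0004 -0.0047] world [0.491 0.066 0.264] q7 [ 0.01 -0.48]
```

>>> {"op": "jog_arm", "data": {"deltas": [[0.38, 0.2, 0.2, 0, 0, 0, -0.005], [0.38, 0.2, 0.4, 0, 0, 0, -0.005], [0.38, 0.2, 0.5, 0, 0, 0, -0.005], [0.38, 0.2, 0.6, 0, 0, 0, -0.005]]}}

```text
time: 3.88
eef_pos: [0.4902, 0.0661, 0.2637]
orientation: [-3.139, 0.0, 1.841]
ft_force: [-8.1, -1.3, 7.3]
gripper_width: 0.0348
```

Run:
```python
from h import *
from workcell import *
plan(-.046,0,.264)
for n in("top","side"):
    p,d=read_camera(n);np.savez(f"pics/{n}2.npz",p=p,d=d)
    cv2.imwrite(f"pics/{n}2.png",p[:,:,::-1])
a=cv2.imread('pics/side2.png')[80:290,130:430];cv2.imwrite('pics/side2c.png',cv2.resize(a,None,fx=2.6,fy=2.6,interpolation=cv2.INTER_CUBIC))
```

```text
pos unit [-0.0468 -0.      0.2637] rpy [-3.1394e+00  3.0000e-04  1.8413e+00] t 3.875 w 0.0348 F_unit [-8.14  0.88  7.26]
delta cm [ 0.    0.08 -0.03] rot [-0.0022  0.0003  0.0008] world [0.491 0.066 0.264] q7 [ 0.   -0.48]
```

View pics/side2c.png

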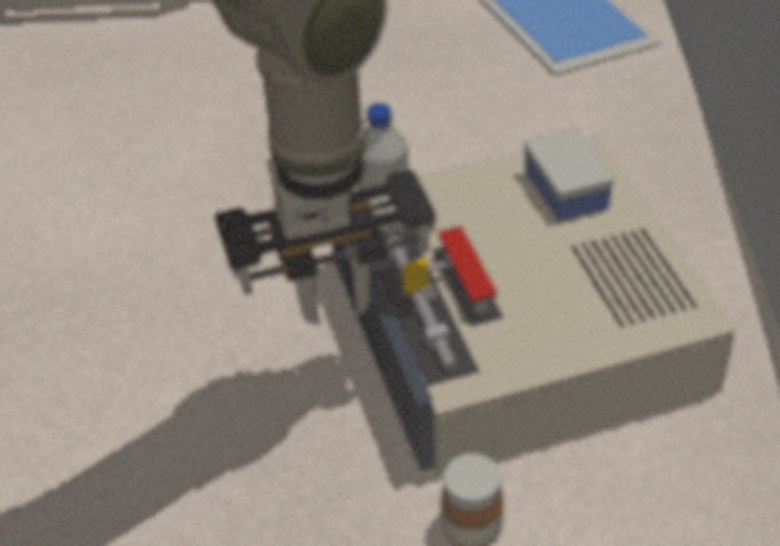

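Run:
```python
from h import *
from workcell import *
for n in("top","side"):
    z=np.load(f"pics/{n}2.npz");p=z['p'].astype(int);W=cloud(get_calibration(n),z['d'])
    U=RU.inv().apply((W-O).reshape(-1,3)).reshape(W.shape)
    for lo,hi in((-.15,-.09),(.09,.15)):
        m=(z['d']>0)&(U[...,2]>.098)&(U[...,2]<.106)&(U[...,1]>lo)&(U[...,1]<hi)&(U[...,0]>-.06)&(U[...,0]<.03)
        print(n,m.sum(),np.percentile(U[m][:,0],[3,50,97]).round(4) if m.sum() else '')
```

```text
top 284 [-0.0148 -0.0063  0.0282]
top 195 [-0.0148 -0.0079 -0.0007]
side 150 [-0.0144 -0.0057  0.0274]
side 0
```

>>> {"op": "jog_arm", "data": {"deltas": [[0.38, 0, -2, 0, 0, 0, 0], [0.38, 0, -3, -1, 0, 0, 0], [0.45, 0, -3, -6, 0, 0, 0], [0.45, -2, -1, -10, 0, 0, 0], [0.45, -4.4, 4, -10, 0, 0, 0]]}}

```text
time: 4.6
eef_pos: [0.5418, 0.0343, 0.3683]
orientation: [3.136, 0.001, 1.841]
ft_force: [0.9, 0.3, -0.7]
gripper_width: 0.0419
```

```bash
python3 -c "
from h import *
plan(.0545,-.045,.330)"
```

```text
pos unit [-0.0055 -0.0444  0.3683] rpy [3.1358e+00 1.3000e-03 1.8415e+00] t 4.6 w 0.0419 F_unit [ 0.9   0.02 -0.68]
delta cm [-0.06  5.98  3.86] rot [0.0057 0.0013 0.001 ] world [0.6  0.05 0.33] q7 [ 0.2  -0.26]
```

>>> {"op": "jog_arm", "data": {"deltas": [[0.45, 0, 3, 0, 0, 0, 0], [0.45, 0, 6, 0, 0, 0, 0], [0.45, 0, 6, 2, 0, 0, 0], [0.45, 0, 6, 3.8, 0, 0, 0], [0.45, 0, 6, 3.8, 0, 0, 0]]}}

```text
time: 5.22
eef_pos: [0.5986, 0.0502, 0.3247]
orientation: [-3.139, -0.0, 1.841]
ft_force: [0.6, -0.8, 0.9]
gripper_width: 0.0419
```

Run:
```python
from h import *
from workcell import *
plan(.0545,-.045,.298)
for n in("wrist","side"):
    p,d=read_camera(n);np.savez(f"pics/{n}3.npz",p=p,d=d)
    cv2.imwrite(f"pics/{n}3.png",p[:,:,::-1])
a=cv2.imread('pics/side3.png')[80:290,180:430];cv2.imwrite('pics/side3c.png',cv2.resize(a,None,fx=2.8,fy=2.8,interpolation=cv2.INTER_CUBIC))
```

```text
pos unit [ 0.0535 -0.0442  0.3247] rpy [-3.1393e+00 -4.0000e-04  1.8411e+00] t 5.225 w 0.0419 F_unit [ 0.42 -0.9   0.89]
delta cm [-0.08  0.11  2.67] rot [-0.0023 -0.0004  0.0006] world [0.6   0.05  0.298] q7 [ 0.13 -0.29]
```

View pics/side3c.png

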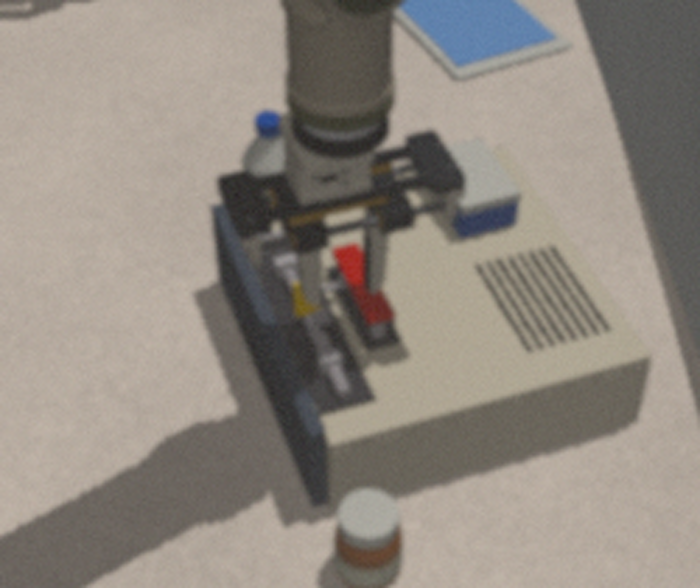

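View pics/wrist3.png

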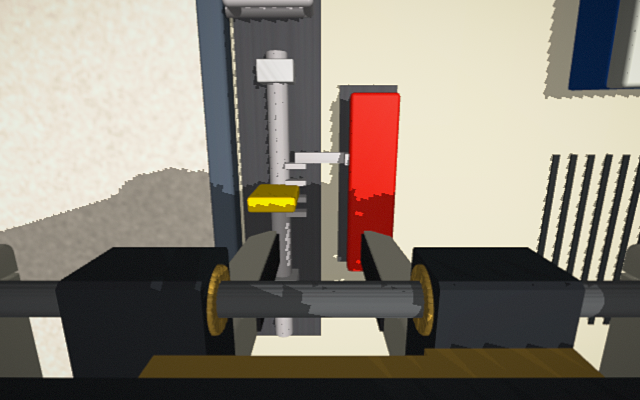

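>>> {"op": "jog_arm", "data": {"deltas": [[0.45, 0, 0.1, 0.8, 0, 0, 0], [0.45, 0, 0.1, 1.5, 0, 0, 0], [0.45, 0, 0.1, 1.9, 0, 0, 0], [0.45, 0, 0.1, 2.2, 0, 0, 0], [0.45, 0, 0.1, 2.5, 0, 0, 0]]}}

```text
time: 5.95
eef_pos: [0.6001, 0.0506, 0.3008]
orientation: [-3.142, 0.0, 1.841]
ft_force: [-1.4, -1.1, 5.6]
gripper_width: 0.0419
```

```bash
python3 -c "
from h import *
plan(.0545,-.045,.299)"
```

```text
pos unit [ 0.055  -0.0442  0.3008] rpy [-3.1415e+00  3.0000e-04  1.8407e+00] t 5.95 w 0.0419 F_unit [-1.69 -0.69  5.62]
delta cm [-0.08 -0.05  0.18] rot [-0.0001  0.0003  0.0002] world [0.6   0.05  0.299] q7 [ 0.12 -0.32]
```

>>> {"op": "jog_arm", "data": {"deltas": [[0.45, 0, 0, 0.1, 0, 0, 0], [0.45, 0, 0, 0.1, 0, 0, 0], [0.45, 0, 0, 0.1, 0, 0, 0]]}}

```text
time: 6.32
eef_pos: [0.6001, 0.0507, 0.3]
orientation: [3.142, 0.0, 1.841]
ft_force: [-2.7, -0.6, 5.8]
gripper_width: 0.0418
```

```bash
python3 -c "
from h import *
from workcell import *
plan(.0545,-.045,.299)
p,d=read_camera('wrist');cv2.imwrite('pics/wrist4.png',p[:,:,::-1])
U=RU.inv().apply((cloud(get_calibration('wrist'),d)-O).reshape(-1,3)).reshape(400,640,3)
q=p.astype(int)
for nm,m in(('red',(q[...,0]>100)&(q[...,1]<60)&(q[...,2]<80)),('yel',(q[...,0]>120)&(q[...,1]>100)&(q[...,2]<60))): print(nm,np.percentile(U[m],[2,50,98],axis=0).round(4).tolist())
"
```

```text
pos unit [ 0.055  -0.0442  0.3   ] rpy [3.1415e+00 3.0000e-04 1.8408e+00] t 6.325 w 0.0418 F_unit [-2.77  0.13  5.77]
delta cm [-0.08 -0.05  0.1 ] rot [0.0001 0.0003 0.0003] world [0.6   0.05  0.299] q7 [ 0.12 -0.32]
red [[0.069, -0.0575, 0.1126], [0.0795, -0.003, 0.114], [0.0934, 0.0329, 0.1153]]
yel [[0.0179, -0.0239, 0.1158], [0.0316, -0.0176, 0.14], [0.0772, -0.01, 0.2198]]
```

View pics/wrist4.png

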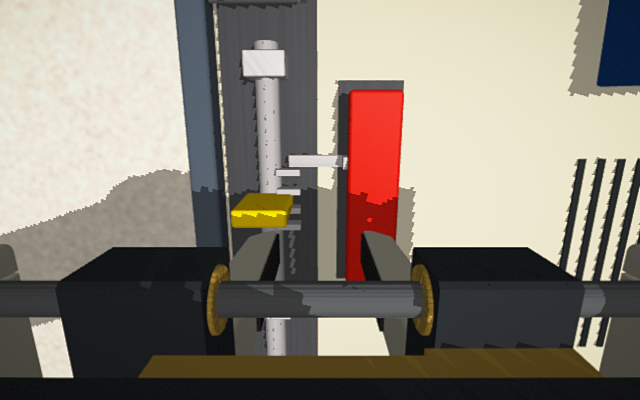

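>>> {"op": "jog_arm", "data": {"deltas": [[0.45, 0.6, 0, 0.05, 0, 0, 0], [0.45, 1.2, 0, 0.05, 0, 0, 0], [0.45, 1.8, 0, 0.05, 0, 0, 0], [0.45, 2.4, 0, 0.05, 0, 0, 0], [0.45, 3, 0, 0.05, 0, 0, 0]]}}

```text
time: 7.0
eef_pos: [0.5931, 0.0778, 0.2997]
orientation: [3.14, 0.003, 1.839]
ft_force: [1.8, -7.4, 5.7]
gripper_width: 0.0421
```

```bash
python3 -c "
from h import *
from workcell import *
plan(.0545,.006,.2995)
p,d=read_camera('wrist');cv2.imwrite('pics/wrist5.png',p[:,:,::-1])
U=RU.inv().apply((cloud(get_calibration('wrist'),d)-O).reshape(-1,3)).reshape(400,640,3)
q=p.astype(int)
for nm,m in(('red',(q[...,0]>100)&(q[...,1]<60)&(q[...,2]<80)),('yel',(q[...,0]>120)&(q[...,1]>100)&(q[...,2]<60))): print(nm,np.percentile(U[m],[2,50,98],axis=0).round(4).tolist())
"
```

```text
pos unit [ 0.0555 -0.0161  0.2997] rpy [3.1403e+00 2.9000e-03 1.8388e+00] t 7.0 w 0.0421 F_unit [-0.25 -7.59  5.69]
delta cm [ 2.21 -0.1   0.01] rot [ 0.0013  0.0029 -0.0017] world [0.586 0.099 0.3  ] q7 [ 0.07 -0.37]
red [[0.0691, -0.0604, 0.1122], [0.0788, 0.0097, 0.1137], [0.0933, 0.035, 0.1151]]
yel [[0.0178, -0.0052, 0.1341], [0.0322, -0.0001, 0.1405], [0.0778, 0.0192, 0.2197]]
```

Bolt is following (tab centre about y = -2 mm) with the catch still ~8 mm down. Continue.

>>> {"op": "jog_arm", "data": {"deltas": [[0.45, 0.6, -0.1, 0, 0, 0, 0], [0.45, 1.2, -0.1, 0, 0, 0, 0], [0.45, 1.7, -0.1, 0, 0, 0, 0], [0.45, 2.1, -0.1, 0, 0, 0, 0], [0.45, 2.4, -0.1, 0, 0, 0, 0]]}}

```text
time: 7.68
eef_pos: [0.5864, 0.0998, 0.2998]
orientation: [3.139, 0.005, 1.839]
ft_force: [7.3, -15.9, 7.3]
gripper_width: 0.0418
```

```bash
cat > look.py <<'E'
from h import *
from workcell import *
import sys
plan(.0545,.006,.2995)
p,d=read_camera('wrist');cv2.imwrite(f'pics/{sys.argv[1]}.png',p[:,:,::-1])
U=RU.inv().apply((cloud(get_calibration('wrist'),d)-O).reshape(-1,3)).reshape(400,640,3)
q=p.astype(int)
for nm,m in(('red',(q[...,0]>100)&(q[...,1]<60)&(q[...,2]<80)),('yel',(q[...,0]>120)&(q[...,1]>100)&(q[...,2]<60)&(U[...,2]>.136)&(U[...,2]<.145))): print(nm,np.percentile(U[m],[2,50,98],axis=0).round(4).tolist())
E
python3 look.py wrist6
```

```text
pos unit [0.055  0.0068 0.2998] rpy [3.1393 0.0046 1.8389] t 7.675 w 0.0418 F_unit [  2.76 -17.3    7.29]
delta cm [-0.08 -0.05  0.03] rot [ 0.0023  0.0046 -0.0016] world [0.586 0.099 0.3  ] q7 [ 0.03 -0.41]
red [[0.069, -0.0576, 0.1122], [0.0779, 0.0104, 0.1139], [0.0931, 0.0342, 0.1152]]
yel [[0.0176, 0.0163, 0.1383], [0.0291, 0.0203, 0.1402], [0.0399, 0.0236, 0.1415]]
```

>>> {"op": "jog_arm", "data": {"deltas": [[0.45, 0, 0, 0, 0, 0, 0], [0.45, -0.4, 0, 0, 0, 0, 0], [0.45, -0.8, 0, -0.6, 0, 0, 0], [0.45, -0.8, 0, -3, 0, 0, 0], [0.45, -0.8, 0, -7, 0, 0, 0]]}}

```text
time: 8.35
eef_pos: [0.5864, 0.0943, 0.3687]
orientation: [-3.138, -0.0, 1.841]
ft_force: [0.6, -0.1, 0.3]
gripper_width: 0.0414
```

>>> {"op": "jog_arm", "data": {"deltas": [[0.45, 0, -2, -4, 0, 0, 0], [0.45, 0, -6, -6, 0, 0, 0], [0.45, 0, -9, -7, 0, 0, 0], [0.45, 0, -9, -7, 0, 0, 0], [0.45, 0, -9, -7, 0, 0, 0]]}}

```text
time: 8.98
eef_pos: [0.5006, 0.0706, 0.4392]
orientation: [3.141, 0.0, 1.84]
ft_force: [0.4, -0.6, -0.0]
gripper_width: 0.0418
```

```bash
python3 look.py wrist7
python3 - <<'E'
from h import *
from workcell import *
p,d=read_camera('top');cv2.imwrite('pics/top7.png',cv2.resize(p[90:310,150:420,::-1],None,fx=2.7,fy=2.7))
U=RU.inv().apply((cloud(get_calibration('top'),d)-O).reshape(-1,3)).reshape(400,640,3)
m=(d>0)&(U[...,2]>.098)&(U[...,2]<.106)&(abs(U[...,1])<.15)&(U[...,0]>-.06)&(U[...,0]<.01);print('rim',m.sum(),np.percentile(U[m][:,0],[3,50,97]))
E
```

```text
pos unit [-0.0356  0.0015  0.4392] rpy [3.1414e+00 1.0000e-04 1.8405e+00] t 8.975 w 0.0418 F_unit [ 0.26 -0.72 -0.05]
delta cm [ 0.45  9.01 13.97] rot [ 0.0002  0.0001 -0.    ] world [0.586 0.099 0.3  ] q7 [ 0.18 -0.25]
red [[0.0687, -0.0483, 0.1201], [0.0806, -0.0054, 0.1222], [0.0928, 0.0336, 0.1237]]
yel [[0.0172, 0.0167, 0.1368], [0.0286, 0.0202, 0.14], [0.0398, 0.0237, 0.1413]]
rim 266 [-0.01487362 -0.00783745 -0.00073635]
```

View pics/wrist7.png

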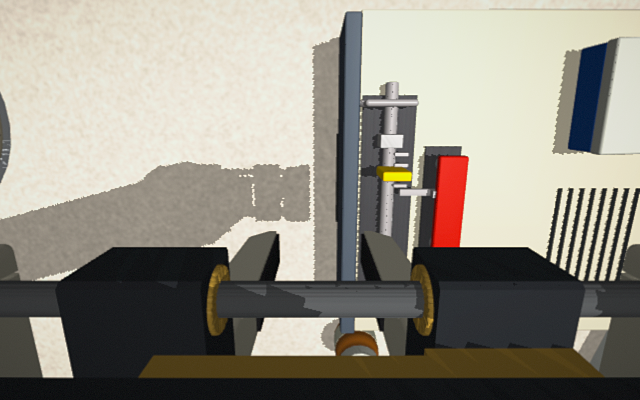

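The wrist picture shows the bolt's end through the staple at (391, 100), the tab home at (394, 174), and the red bar back up with its top at 122 mm. The drawer panel sits flush at x ≈ 343.

```bash
python3 -c "
from workcell import *
print(job_done())"
```

```text
the job is handed in; nothing more can be done
None
```

The drawer is shut, the bolt is home in the staple, and the catch has sprung back up to lock it. I handed the job in at about 9 s. It reports no verdict.

I pushed the drawer shut with a finger's back. One fingertip then held the catch about 8 mm down while the other pushed the tab the full 40 mm. I backed both fingers off slightly before lifting them away.

**Last checks, after lifting away:**
- **Drawer:** the panel spans unit x from about -15 to -1 mm, which is shut.
- **Bolt:** the tab centre is at unit y = +20 mm, which is home.
- **Catch:** the top of the bar is back at 122 mm, fully up.
- **Contact:** the wrist force is about 0 N, so the arm is touching nothing.

No check failed or disagreed. One reading I did not explain was about 7 N upward on the tool while I pressed the drawer against its stop; it went away when I backed off. I never measured the bottle, jar and vial box again, but nothing I did went near them.

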